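# Take the spice caddy off its hook and load it

### The job

Lift the green caddy off the deep hook it hangs on and stand it on the chopping board; then stand the green-capped spice jar upright in either compartment of the caddy. Put things down rather than dropping them, and leave the lemon and the apple where they are.

Things in the scene. Friction and masses are not known exactly. Their poses are not given: they have to be found in the camera images.
- caddy: Green open-topped caddy, loose, about 0.3 kg, 150 long (x), 130 wide (y). Origin: centre of its underside, z up. Rim 48 high, walls 4, floor 5 thick; a divider at x = 0 makes two compartments, 69 by 122 inside, centred at x = -36.5 and +36.5. At the start it hangs upright by its bail on the hook, its axes within 0.1 rad of the stand's, its underside about 65 above the worktop.
- bail_top (a point): Middle of the caddy's rigid bail, 122 above its underside. The bail is an 8 thick round steel bar in the caddy's plane x = 0: legs at y = -63 and +63; a level bar, axis 122 above the underside, from 14 to 51 either side of the middle (pinch it from above across x, about 36 from the middle); between them a kink, axis 130 high, that sits in the hook.
- hook_stand: Fixed dark steel stand with one upturned hook, 227 high. Origin on the worktop below the hook's saddle. The 10 thick bar lies in the plane y = 0: post at x = +118 on a wooden foot (70 by 100), arm from it to the saddle (arm's top side 219 high), saddle at x = 0, tip upturned at x = -23 with a 13 ball, top 227 high. Its -x side faces the robot, turned up to 0.3 rad.
- hook_saddle (a point): Top of the bar at the bottom of the saddle, 191 above the worktop (bar's underside 181); axes as the stand's. The caddy must rise at least 36 for its bail to clear the tip; up to 68 its rim stays below the bar. Then it is drawn off along the stand's -x, about 110 until its rear wall too is past the tip.
- board: Wooden chopping board lying flat, fixed, 210 (its x) by 300 (its y) by 22 thick. Origin at the centre of its underside, on the worktop; its y axis points roughly along the world's x axis. Wall cabinets overhang the back of the worktop beyond it, about 450 above the worktop; the nearer part of the board is clearer of them.
- jar: Spice jar with a green cap, 46 diameter, 106 high, standing upright on the worktop, loose. Origin at the centre of its underside, z up.
- citrus: Yellow lemon, about 74 by 53, a bystander lying at the right. Origin at its underside.
- red_apple: Apple, about 70 across, a bystander at the right. Origin at its underside.
Mind the look-alikes: they are no part of the job. Of the things that look like the jar, take the one that is farthest from the robot's base at the start.

How it is judged:
By the outcome, as a careful person would: the job done as asked, in the order asked, and still so for the second after the job is handed in, with the robot touching nothing.
It also fails if it takes over 64 s, if anything falls off the work surface, if the arm or the gripper's body presses on something with over 40 N, if the wrist force passes 120 N, or if a joint passes its speed limit or range.

### The arm

A 6-joint arm with a two-finger parallel gripper is mounted at the origin on a cart in front of the work surface, level with it; the furniture and walls round the work are solid. World frame = base frame: x ahead of the robot, y to its left, z up, the work surface at z = 0. Lengths are in m, angles in rad, forces in N, time in s.
With the tool pointing down it reaches from about 0.35 to 0.85 m from the base axis. Payload 8.1 kg.
Tool frame: the origin (TCP) lies between the finger pads; the fingertips stand 25 mm ahead of it and the grasp point (between the pads) lies 6 mm ahead of it (robot.tip_extent is the distance from the TCP to the fingertips, in m); z points along the fingers, y is the direction in which the jaws open and shut (so a half turn about z gives the same grasp; the last joint's range is limited). The gripper opens to 93 mm and grips with 3 to 60 N. Pads are 15 mm wide; open, the fingers measure 128 mm over their backs; the gripper's body (75 mm by 188 mm) begins 65 mm behind the grasp point.
Start: joints at [-1.275, 0.13, 1.488, -0, 1.523, -0.085], TCP at [0.223, -0.557, 0.244] pointing down, gripper open.
Joint ranges: [-2.96, 2.96], [-0.89, 2.26], [0.02, 2.5], [-1.34, 4.48], [0, 2.73], [-2.66, 2.66]. Speed limits (rad/s): [2.39, 2.39, 2.79, 3.14, 3.14, 3.14].

### API

Orientations are given as a rotation vector (axis times angle).
In Python, from plant import robot gives the robot as it stands.
- The arm moves only by the tool drive_tool, never from a script. Its argument "increments" is a list of rows, each a list of 7 numbers: the closure, from 0 (fully open) to 1 (shut), then the shift along the world's x, y, z in units of 25 mm (1.0 is 25 mm), then the turn, a rotation vector about the world's x, y, z in rad. In form: [[gripper, dx, dy, dz, rx, ry, rz], ...]. A call has 1 to 20 rows; each row is the pose to reach, as a shift and turn from the pose commanded when the call began; what a row does not reach only later rows make up. A row lasts 1/12 s, in which the tool goes at most 41.7 mm and 7.16 degrees, less where a joint would pass 70% of its speed; a pose out of reach is approached as far as the arm can. A call with a gripper value outside its range is refused whole. The fingers move at their own pace and stop on an object; "squeeze" is the grip in N (left out, the last holds). Time passes only in rows, so rows that repeat a pose let the fingers close. It gives the time, the measured TCP pose, the force and the opening at its end, in the units of the state.
- robot.read_state(): the state, without advancing time (a new reading comes with each control period).
- robot.read_camera(name): name is "side" or "top" or "wrist"; returns a dict with "image" (420x560x3 uint8, red, green, blue), "fx", "fy", "cx", "cy" (pixels), "T" (4x4, takes a point from camera to world coordinates); the wrist camera has in their place "mount" (4x4, takes a point from camera to tool coordinates, whose origin is the TCP and whose axes are the flange's). Camera axes: x right, y down, z forward; pixel columns grow to the right and rows downward; lengths in m; the calibration is good to about 2 mm. A picture is of the moment at which its call begins: read the wrist's pose just before it. There is no depth.
- robot.close_job(): hands the job in, once; it reports no verdict.
The state is a dict: "t": time; "q": joint angles; "dq": joint speeds; "joint_torque": joint torques, N m; "tool_pos": TCP position; "orientation": TCP orientation; "force": force on the tool from outside, world axes, zero at the start; "wrist_torque": the same for the moment, N m; "opening": finger opening in m.
Only numpy, scipy, OpenCV 4.12 (cv2) and the standard library are available. Lean on these libraries where they do the work, as an engineer would, in place of code of your own. Each camera call takes 0.05 s, during which the arm holds its last target.

## Working session

There is one attempt and no reset: what is moved stays moved. The work goes in short steps, Python scripts to look and compute and a tool call to move; the robot and the scene stay as the last step left them, time stands still between calls to the robot, and variables do not carry over. Pictures are saved under pics/ and viewed, and the job is handed in when it is done.

Besides the shell and the picture viewer there is one more tool, called by a JSON object that holds its "method" and its "body". drive_tool: Moves the arm, as the interface text tells. Its arguments: {"type":"object","properties":{"increments":{"type":"array"},"squeeze":{"type":"number"}},"required":["increments"]}

```bash
mkdir -p pics; ls; cat > h.py <<'E'
import numpy as np,cv2
from scipy.spatial.transform import Rotation as R
from plant import robot
def cam(n,save=None):
    s=robot.read_state(); c=robot.read_camera(n)
    if n=='wrist':
        T=np.eye(4);T[:3,:3]=R.from_rotvec(s['orientation']).as_matrix();T[:3,3]=s['tool_pos'];c['T']=T@c['mount']
    if save: cv2.imwrite('pics/'+save,c['image'][:,:,::-1])
    return c
def ray(c,u,v):
    d=np.array([(u-c['cx'])/c['fx'],(v-c['cy'])/c['fy'],1.]);d=c['T'][:3,:3]@d
    return c['T'][:3,3],d/np.linalg.norm(d)
def onz(c,u,v,z):
    o,d=ray(c,u,v);return o+d*(z-o[2])/d[2]
def tri(c1,p1,c2,p2):
    o1,d1=ray(c1,*p1);o2,d2=ray(c2,*p2)
    t=np.linalg.lstsq(np.c_[d1,-d2],o2-o1,rcond=None)[0]
    a=o1+t[0]*d1;b=o2+t[1]*d2;return (a+b)/2,np.linalg.norm(a-b)
def proj(c,P):
    q=np.linalg.inv(c['T'])@np.r_[P,1];return c['fx']*q[0]/q[2]+c['cx'],c['fy']*q[1]/q[2]+c['cy']
E
python3 - <<'E'
from h import *
for n in('side','top','wrist'):
    c=cam(n,n+'0.png');print(n,c['fx'],c['T'].round(3).tolist())
print(robot.read_state(), robot.tip_extent)
E
```

```text
pics
side 394.7339047046248 [[-0.172, -0.53, 0.83, -0.601], [-0.985, 0.081, -0.153, 0.123], [0.014, -0.844, -0.536, 0.832], [0.0, 0.0, 0.0, 1.0]]
top 466.90000162263095 [[0.319, -0.86, 0.397, -0.125], [-0.948, -0.287, 0.14, -0.289], [-0.006, -0.421, -0.907, 1.485], [0.0, 0.0, 0.0, 1.0]]
wrist 348.56137982373855 [[0.372, -0.885, -0.282, 0.301], [-0.928, -0.355, -0.111, -0.524], [-0.002, 0.303, -0.953, 0.384], [0.0, 0.0, 0.0, 1.0]]
{'t': 0.15, 'q': array([-1.27540399e+00,  1.30976231e-01,  1.48898656e+00, -1.00098353e-06,
        1.52300799e+00, -8.54114399e-02]), 'dq': array([-0.0007383 , -0.00149015, -0.0022218 ,  0.00025975, -0.00021001,
       -0.00116883]), 'joint_torque': array([-1.08997221e-03, -5.60474288e+01, -4.92338097e+01,  7.65632372e-02,
        3.04767117e-02, -7.93317463e-05]), 'tool_pos': array([ 0.22290111, -0.55664272,  0.24285863]), 'orientation': array([-3.08347291e+00, -5.94298228e-01,  2.28323080e-04]), 'force': array([ 0.66081952, -0.04976092,  0.99561098]), 'wrist_torque': array([-0.01602565,  0.0158443 , -0.02668104]), 'opening': 0.09272976087350059} 0.025
```

View pics/side0.png

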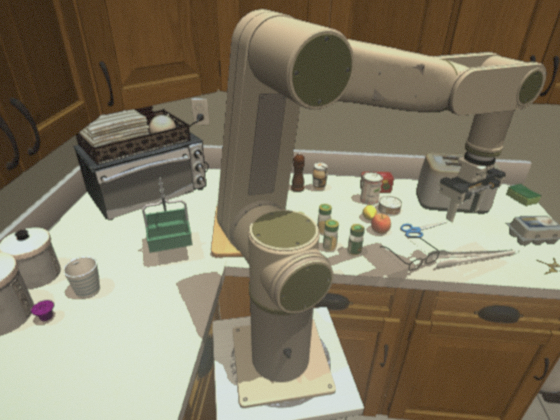

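View pics/top0.png

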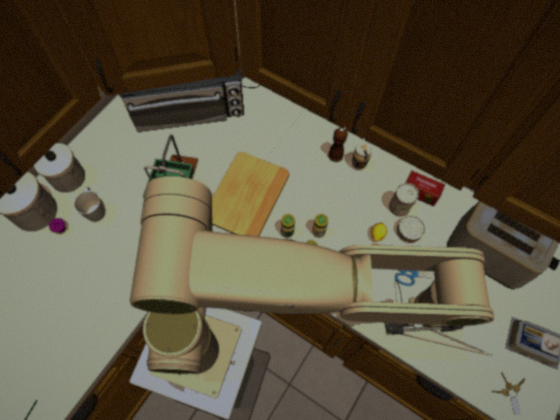

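View pics/wrist0.png

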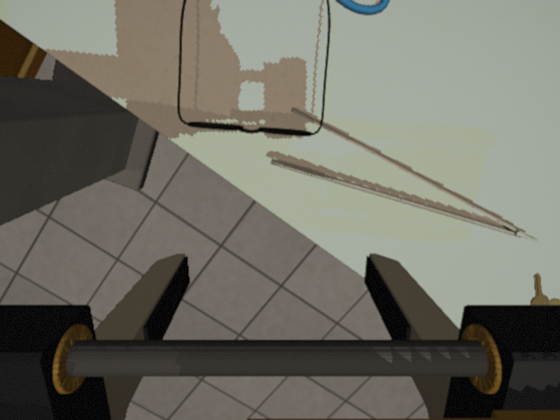

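```bash
python3 - <<'E'
import cv2,numpy as np
a=cv2.imread('pics/top0.png');b=cv2.imread('pics/side0.png')
k=lambda i,x,y,w,h,s:cv2.resize(i[y:y+h,x:x+w],None,fx=s,fy=s,interpolation=cv2.INTER_CUBIC)
cv2.imwrite('pics/c1.png',k(a,130,120,210,150,3.8))
cv2.imwrite('pics/c2.png',k(b,120,150,265,130,3))
E
```

```text
(no output)
```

View pics/c1.png

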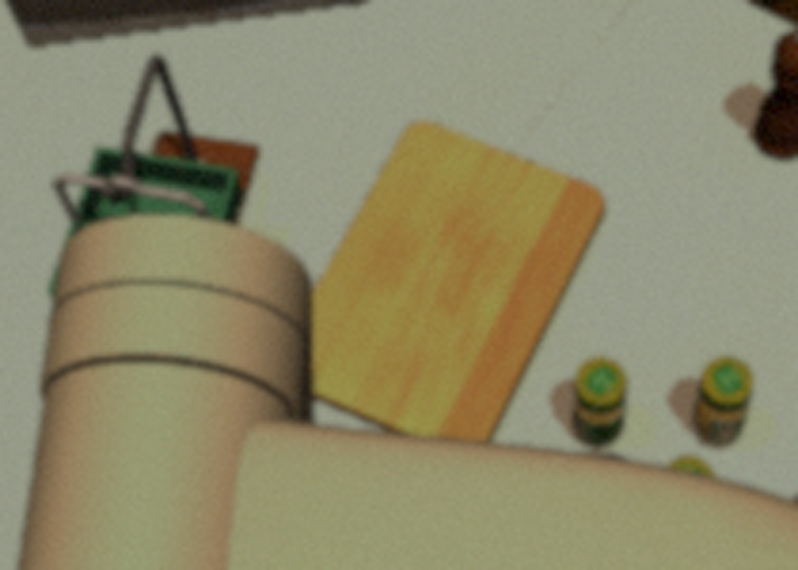

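View pics/c2.png

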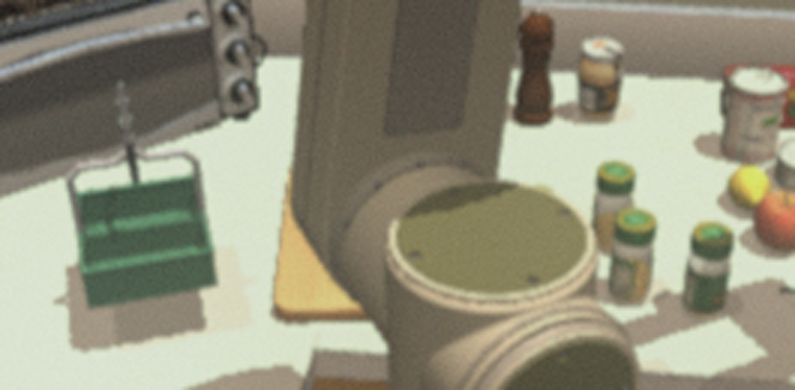

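```bash
python3 - <<'E'
from h import *
s=cam('side');t=cam('top')
S=lambda u,v:(120+u/3,150+v/3)
T=lambda u,v:(130+u/3.8,120+v/3.8)
for n,p in(('A',(615,172)),('B',(634,218)),('C',(711,234))):
    P=onz(s,*S(*p),.106);print(n,P.round(3),np.hypot(*P[:2]))
for n,p in(('a',(602,378)),('b',(727,377)),('c',(690,470))):
    P=onz(t,*T(*p),.106);print(n,P.round(3),np.hypot(*P[:2]))
# board
for p in((418,122),(598,193),(312,395),(490,442)): print('board top corner',onz(t,*T(*p),.022 if p!=(490,442) else 0).round(3))
print('board side', onz(s,*S(280,312),.022).round(3))
print('bailL',tri(s,S(73,180),t,T(60,182)))
print('bailR',tri(s,S(193,160),t,T(205,207)))
print('kink',tri(s,S(134,153),t,T(118,190)))
print('hookarm top at post',tri(s,S(122,86),t,T(157,60)))
E
```

```text
A [ 0.49  -0.245  0.106] 0.5479558078726506
B [ 0.398 -0.24   0.106] 0.4648127265275577
C [ 0.357 -0.312  0.106] 0.47423634586690033
a [ 0.463 -0.145  0.106] 0.484909086503102
b [ 0.497 -0.246  0.106] 0.554397039355249
c [ 0.407 -0.24   0.106] 0.4718932980858483
board top corner [0.699 0.113 0.022]
board top corner [ 0.679 -0.075  0.022]
board top corner [0.4   0.105 0.022]
board top corner [ 0.416 -0.058  0.   ]
board side [0.402 0.143 0.022]
bailL (array([0.46154103, 0.3396936 , 0.17154255]), np.float64(0.0027305453868137083))
bailR (array([0.47992669, 0.21715091, 0.17084972]), np.float64(0.00504193848420537))
kink (array([0.45624173, 0.27565799, 0.20137402]), np.float64(0.0039781873057077154))
hookarm top at post (array([0.5786857 , 0.29302634, 0.21298876]), np.float64(0.0010080626383332672))
```

{"method": "drive_tool", "body": {"increments": [[0,1,1.2,2,0,0,0.05],[0,2,2.4,4,0,0,0.1],[0,3,3.8,5,0,0,0.15],[0,4,5.2,6,0,0,0.2],[0,5,6.6,7,0,0,0.3],[0,6,8,7,0,0,0.4],[0,7,9.4,7,0,0,0.5],[0,8,10.8,7,0,0,0.6],[0,8.5,12.2,7,0,0,0.7],[0,9,13.6,7,0,0,0.7],[0,9.2,15,7,0,0,0.7],[0,9.2,16.4,7,0,0,0.75],[0,9.2,17.8,7,0,0,0.8],[0,9.2,19.2,7,0,0,0.9],[0,9.2,20.6,7,0,0,1],[0,9.2,22,7,0,0,1.1],[0,9.2,23.4,7,0,0,1.2],[0,9.2,24.8,7,0,0,1.3],[0,9.2,26.2,7,0,0,1.33],[0,9.2,27.6,7,0,0,1.33]]}}

```text
t: 1.92
tool_pos: [0.4525, 0.135, 0.4188]
orientation: [2.057, 2.374, 0.001]
force: [0.9, -0.6, 0.3]
opening: 0.0931
```

{"method": "drive_tool", "body": {"increments": [[0,0,1.4,0,0,0,0],[0,0,2.8,0,0,0,0],[0,0,4,0,0,0,0],[0,0,4.6,0,0,0,0],[0,0,4.6,0,0,0,0]]}}

```text
t: 2.33
tool_pos: [0.4523, 0.2509, 0.4179]
orientation: [-2.055, -2.374, 0.001]
force: [-0.0, 0.5, 0.8]
opening: 0.0931
```

```bash
python3 - <<'E'
from h import *
for n in('side','top','wrist'): c=cam(n,n+'1.png')
s=robot.read_state();print(s['t'],s['tool_pos'],s['orientation'],s['force'])
a=cv2.imread('pics/wrist1.png');cv2.imwrite('pics/w1.png',cv2.resize(a,(800,600),interpolation=2))
a=cv2.imread('pics/top1.png');cv2.imwrite('pics/t1.png',cv2.resize(a[130:280,130:340],None,fx=3.8,fy=3.8,interpolation=2))
E
```

```text
2.4833 [0.4530038  0.24758777 0.41854677] [ 2.06020256e+00  2.37150028e+00 -7.33076083e-04] [-0.63461376  0.01271405 -1.29339631]
```

View pics/w1.png

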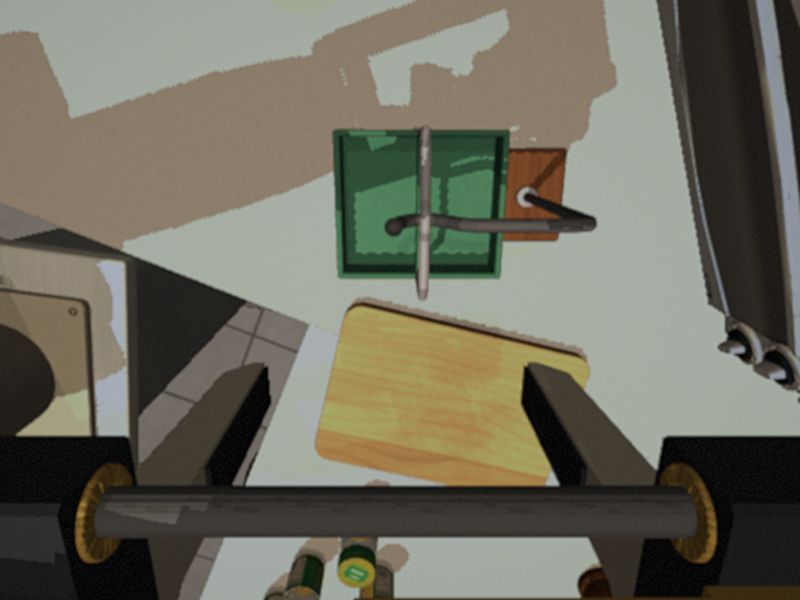

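View pics/side1.png

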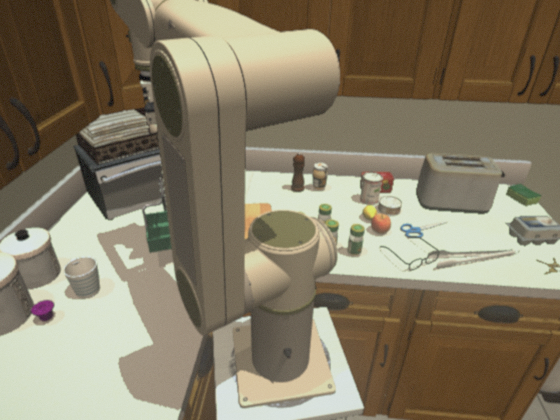

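View pics/top1.png

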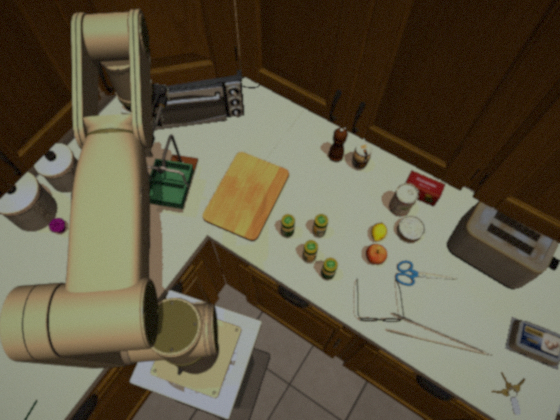

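```bash
python3 - <<'E'
from h import *
s=robot.read_state();c=robot.read_camera('wrist')
T=np.eye(4);T[:3,:3]=R.from_rotvec(s['orientation']).as_matrix();T[:3,3]=s['tool_pos'];c['T']=T@c['mount']
print(T[:3,:3].round(3).tolist(),c['mount'].round(3).tolist())
f=.7
L=[('rim',(333,130),.113),('rim',(509,130),.113),('rim',(339,277),.113),('rim',(501,277),.113),
('bail+y',(426,130),.187),('bail-y',(422,293),.187),('saddle',(425,222),.191),('ball',(394,227),.2205),('armend',(575,226),.214),('postbase',(526,197),0.02),
('boardN+',(350,303),.022),('F+',(590,355),.022),('F-',(550,478),.022),('N-',(322,432),.022)]
for n,p,z in L: print(n,onz(c,p[0]*f,p[1]*f,z).round(4))
t=cam('top')
for n,p in(('N+',(202,215)),('F+',(240,152)),('F-',(288,172)),('N-',(250,240))): print(n,onz(t,*p,.022).round(3))
E
python3 - <<'E'
import cv2
a=cv2.imread('pics/top1.png');cv2.imwrite('pics/t1.png',cv2.resize(a[140:290,140:350],None,fx=3.8,fy=3.8,interpolation=2))
E
```

```text
[[-0.14, 0.99, -0.0], [0.99, 0.14, -0.0], [-0.0, -0.0, -1.0]] [[-0.0, -0.953, -0.302, 0.086], [1.0, 0.0, -0.001, -0.0], [0.001, -0.302, 0.953, -0.141], [0.0, 0.0, 0.0, 1.0]]
rim [0.3867 0.336  0.113 ]
rim [0.5345 0.3568 0.113 ]
rim [0.4053 0.2084 0.113 ]
rim [0.554  0.2295 0.113 ]
bail+y [0.4608 0.3446 0.187 ]
bail-y [0.4768 0.2253 0.187 ]
saddle [0.4701 0.2809 0.191 ]
ball [0.4473 0.2787 0.2205]
armend [0.5719 0.2959 0.214 ]
postbase [0.586  0.2982 0.02  ]
boardN+ [0.4137 0.1546 0.022 ]
F+ [0.6996 0.1303 0.022 ]
F- [ 0.6929 -0.0429  0.022 ]
N- [ 0.3983 -0.0168  0.022 ]
N+ [0.42  0.15  0.022]
F+ [0.699 0.114 0.022]
F- [ 0.675 -0.079  0.022]
N- [ 0.386 -0.037  0.022]
```

View pics/t1.png

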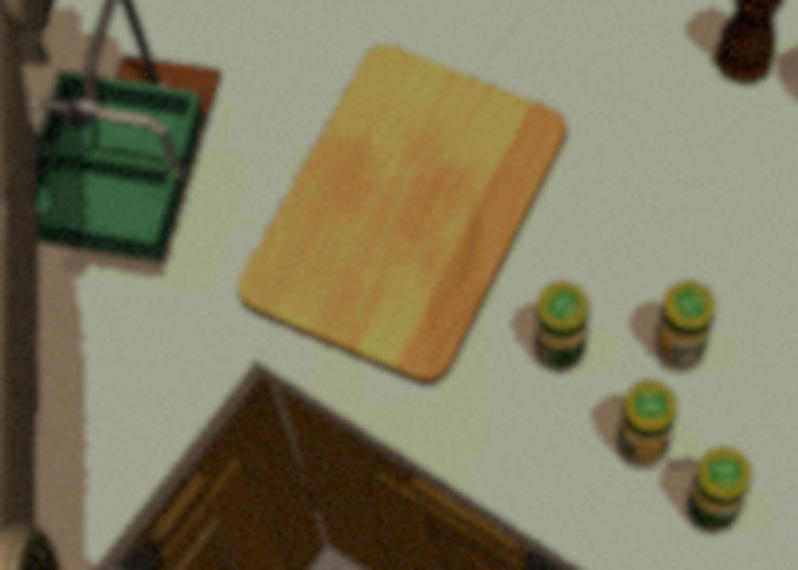

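{"method": "drive_tool", "body": {"increments": [[0,0.88,-0.06,0,0,0,0],[0,0.88,-0.06,-1.5,0,0,0],[0,0.88,-0.06,-3,0,0,0],[0,0.88,-0.06,-4.5,0,0,0],[0,0.88,-0.06,-6,0,0,0],[0,0.88,-0.06,-7,0,0,0],[0,0.88,-0.06,-7,0,0,0]]}}

```text
t: 3.17
tool_pos: [0.4721, 0.244, 0.2369]
orientation: [-2.06, -2.366, 0.015]
force: [-1.0, -0.5, -0.1]
opening: 0.093
```

```bash
python3 - <<'E'
from h import *
s=robot.read_state();print(s['t'],s['tool_pos'],s['orientation'],s['force'])
c=cam('wrist');cv2.imwrite('pics/w2.png',cv2.resize(c['image'][:,:,::-1],(800,600),interpolation=2))
b=np.array([.470,.282])
for o in (-.0565,-.036,0): print(o,np.array(proj(c,[b[0]-o*.14,b[1]+o*.99,.187]))/.7)
E
```

```text
3.1667 [0.47208121 0.24398577 0.23685512] [-2.05971794 -2.36604517  0.01465556] [-0.993266   -0.54542984 -0.10357551]
-0.0565 [404.78961724 398.55882456]
-0.036 [404.96418126 354.63947966]
0 [405.29759354 270.75478733]
```

View pics/w2.png

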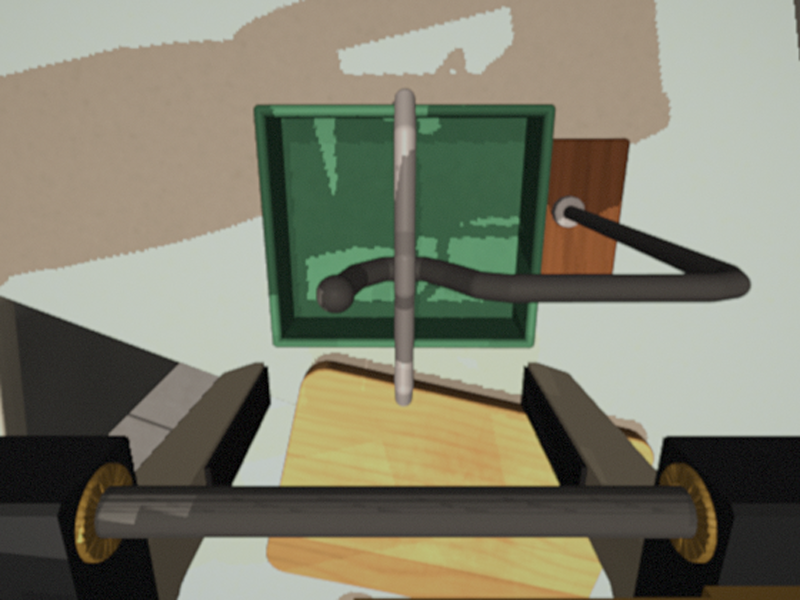

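{"method": "drive_tool", "body": {"increments": [[0,0,0,-0.8,0,0,0],[0,0,0,-1.5,0,0,0],[0,0,0,-2.04,0,0,0],[0,0,0,-2.04,0,0,0],[0.5,0,0,-2.04,0,0,0],[1,0,0,-2.04,0,0,0],[1,0,0,-2.04,0,0,0],[1,0,0,-2.04,0,0,0],[1,0,0,-2.04,0,0,0],[1,0,0,-2.04,0,0,0],[1,0,0,-2.04,0,0,0]], "squeeze": 55}}

```text
t: 4.13
tool_pos: [0.4751, 0.2465, 0.1929]
orientation: [2.06, 2.371, 0.0]
force: [0.3, 0.5, -1.2]
opening: 0.051
```

```bash
python3 - <<'E'
from h import *
s=robot.read_state();print(s['t'],s['tool_pos'],s['orientation'],s['force'],s['opening'])
c=cam('wrist');cv2.imwrite('pics/w3.png',cv2.resize(c['image'][:,:,::-1],(800,600),interpolation=2))
E
```

```text
4.1333 [0.47508722 0.24651837 0.19286714] [2.06046815e+00 2.37131401e+00 3.37016699e-04] [ 0.29607116  0.49339488 -1.18425288] 0.05103430871133529
```

View pics/w3.png

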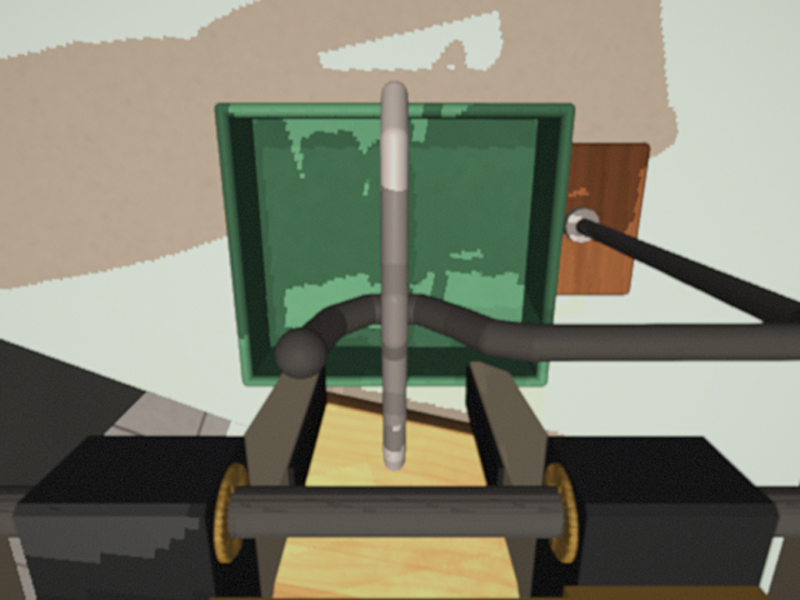

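{"method": "drive_tool", "body": {"increments": [[1,0,0,0,0,0,0],[1,0,0,0,0,0,0],[1,0,0,0,0,0,0],[1,0,0,0,0,0,0],[1,0,0,0,0,0,0],[1,0,0,0,0,0,0],[1,0,0,0,0,0,0],[1,0,0,0,0,0,0],[1,0,0,0,0,0,0],[1,0,0,0,0,0,0]]}}

```text
t: 5.02
tool_pos: [0.4749, 0.2465, 0.1925]
orientation: [-2.06, -2.371, 0.001]
force: [-0.5, -0.1, 0.4]
opening: 0.0065
```

```bash
python3 - <<'E'
from h import *
s=robot.read_state();print(s['t'],s['tool_pos'],s['orientation'],s['force'],s['opening'])
c=cam('wrist');cv2.imwrite('pics/w4.png',cv2.resize(c['image'][:,:,::-1],(800,600),interpolation=2))
E
```

```text
5.0167 [0.47487179 0.24646025 0.19252445] [-2.06041333e+00 -2.37130970e+00  5.12270550e-04] [-0.50543803 -0.14072002  0.3538012 ] 0.006485355921323443
```

View pics/w4.png

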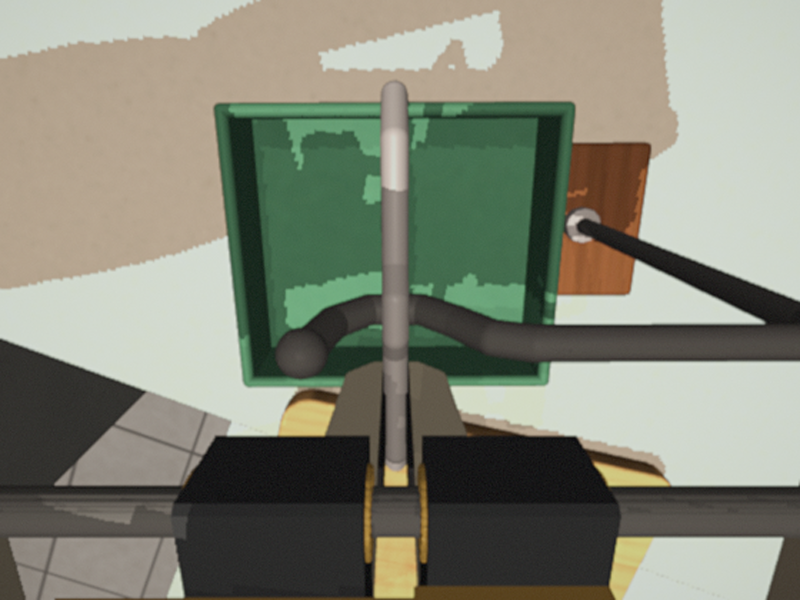

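{"method": "drive_tool", "body": {"increments": [[1,0,0,0.2,0,0,0],[1,0,0,0.5,0,0,0],[1,0,0,0.8,0,0,0],[1,0,0,1.1,0,0,0],[1,0,0,1.4,0,0,0],[1,0,0,1.7,0,0,0],[1,0,0,2,0,0,0],[1,0,0,2.12,0,0,0],[1,0,0,2.12,0,0,0]]}}

```text
t: 5.82
tool_pos: [0.4756, 0.2467, 0.247]
orientation: [2.06, 2.371, 0.003]
force: [0.1, 0.3, -2.6]
opening: 0.0063
```

```bash
python3 - <<'E'
from h import *
s=robot.read_state();print(s['t'],s['tool_pos'],s['orientation'],s['force'],s['wrist_torque'],s['opening'])
c=cam('wrist');cv2.imwrite('pics/w5.png',cv2.resize(c['image'][:,:,::-1],(800,600),interpolation=2))
c=cam('top');cv2.imwrite('pics/t5.png',cv2.resize(c['image'][100:240,120:320,::-1],(800,560),interpolation=2))
E
```

```text
5.8167 [0.47561009 0.24670022 0.24703839] [2.06003449 2.37061437 0.00288653] [ 0.1144018   0.33177112 -2.60544744] [-0.14643563 -0.1761915   0.00290624] 0.006346166254517488
```

View pics/w5.png

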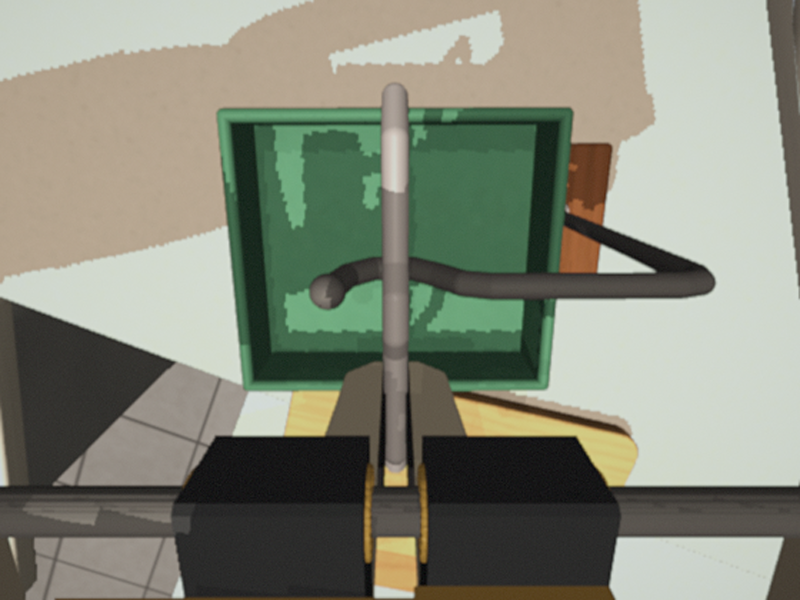

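View pics/t5.png

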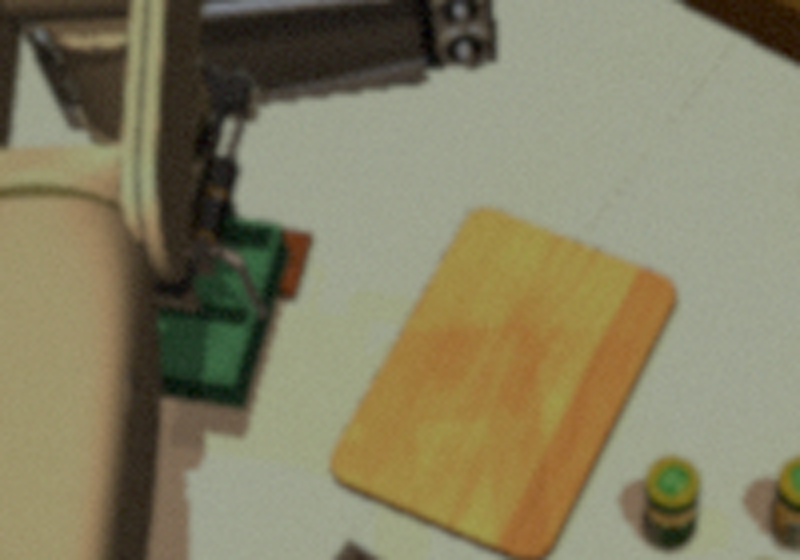

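{"method": "drive_tool", "body": {"increments": [[1,-0.2,-0.03,0,0,0,0],[1,-0.6,-0.085,0,0,0,0],[1,-1.1,-0.155,0,0,0,0],[1,-1.6,-0.226,0,0,0,0],[1,-2.1,-0.3,0,0,0,0],[1,-2.6,-0.37,0,0,0,0],[1,-3.1,-0.44,0,0,0,0],[1,-3.6,-0.51,0,0,0,0],[1,-4.1,-0.58,0,0,0,0],[1,-4.6,-0.65,0,0,0,0],[1,-5,-0.7,0,0,0,0],[1,-5.2,-0.73,0,0,0,0],[1,-5.2,-0.73,0,0,0,0]]}}

```text
t: 7.0
tool_pos: [0.344, 0.2281, 0.2453]
orientation: [-2.06, -2.372, 0.001]
force: [-0.1, 1.3, -3.7]
opening: 0.0064
```

```bash
python3 - <<'E'
from h import *
s=robot.read_state();print(s['t'],s['q'].round(2),s['tool_pos'],s['orientation'],s['force'],s['wrist_torque'],s['opening'])
c=cam('wrist');cv2.imwrite('pics/w6.png',cv2.resize(c['image'][:,:,::-1],(800,600),interpolation=2))
c=cam('side','s6.png')
E
```

```text
7.0 [ 0.46 -0.4   1.97  0.    1.57  0.32] [0.34402307 0.22812099 0.24529823] [-2.05982265e+00 -2.37170241e+00  5.83646143e-04] [-0.0776328   1.25339041 -3.74662577] [-0.13879552 -0.08248019 -0.03068381] 0.006419272692392718
```

View pics/w6.png

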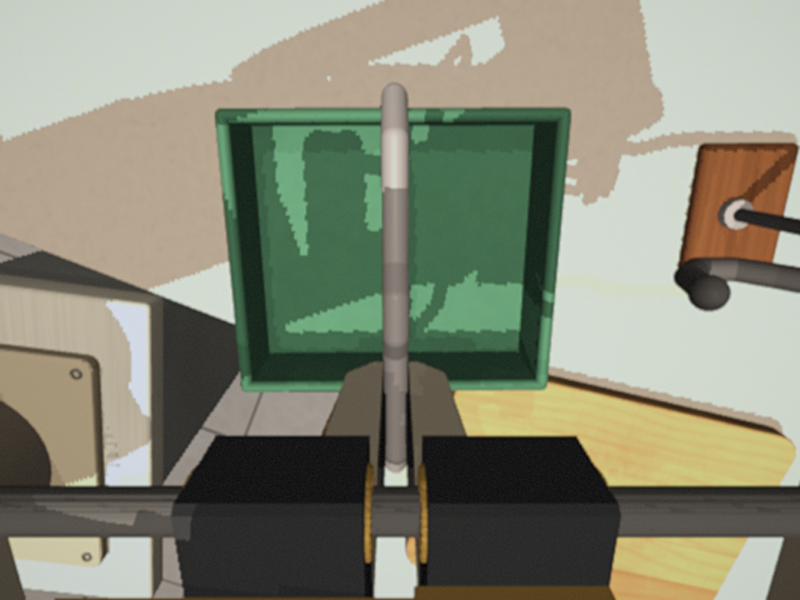

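View pics/s6.png

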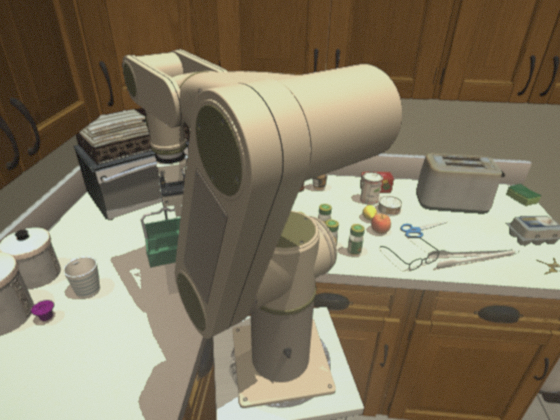

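{"method": "drive_tool", "body": {"increments": [[1,0,-0.3,0,0,0,0],[1,0,-0.8,0,0,0,0],[1,0.2,-1.5,0,0,0,-0.02],[1,0.4,-2.2,0,0,0,-0.04],[1,0.6,-3,0,0,0,-0.07],[1,1,-3.8,0,0,0,-0.1],[1,1.5,-4.6,0,0,0,-0.13],[1,2.1,-5.3,0,0,0,-0.16],[1,2.8,-6,0,0,0,-0.19],[1,3.5,-6.7,0,0,0,-0.22],[1,4.2,-7.3,0,0,0,-0.25],[1,4.8,-7.8,0,0,0,-0.27],[1,5.4,-8.3,0,0,0,-0.28],[1,5.8,-8.7,0,0,0,-0.28],[1,6,-8.84,0,0,0,-0.28],[1,6,-8.84,-0.8,0,0,-0.28],[1,6,-8.84,-1.6,0,0,-0.28],[1,6,-8.84,-2.2,0,0,-0.28],[1,6,-8.84,-2.4,0,0,-0.28],[1,6,-8.84,-2.4,0,0,-0.28]]}}

```text
t: 8.77
tool_pos: [0.4937, 0.0073, 0.1839]
orientation: [-2.369, -2.059, 0.004]
force: [-0.2, 0.2, -3.7]
opening: 0.0064
```

```bash
python3 - <<'E'
from h import *
s=robot.read_state();print(s['t'],s['q'].round(2),s['tool_pos'],s['orientation'],s['force'],s['wrist_torque'],s['opening'])
c=cam('wrist');cv2.imwrite('pics/w7.png',cv2.resize(c['image'][:,:,::-1],(800,600),interpolation=2))
c=cam('side');cv2.imwrite('pics/s7.png',cv2.resize(c['image'][150:290,140:340,::-1],(800,560),interpolation=2))
c=cam('top');cv2.imwrite('pics/t7.png',cv2.resize(c['image'][120:260,170:370,::-1],(800,560),interpolation=2))
E
```

```text
8.7667 [-0.09 -0.12  1.85 -0.    1.42  0.05] [0.49372209 0.00725678 0.18386981] [-2.36939225 -2.05892202  0.0039836 ] [-0.2385755   0.2100807  -3.67173436] [-0.14963579 -0.03878424 -0.02230639] 0.006385982773353459
```

View pics/w7.png

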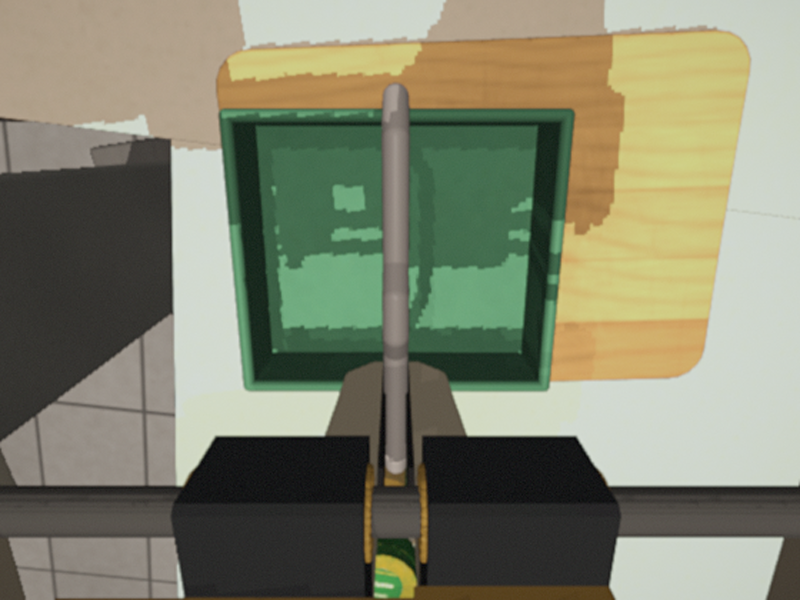

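View pics/s7.png

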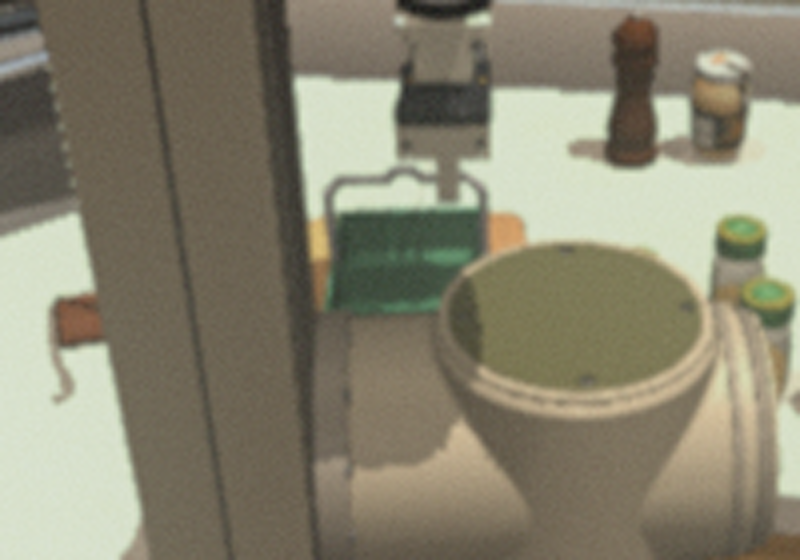

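View pics/t7.png

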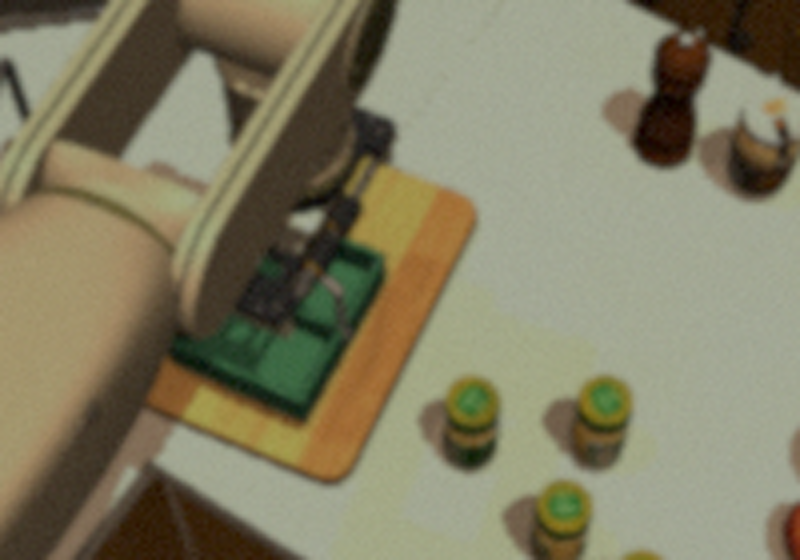

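```bash
python3 - <<'E'
from h import *
c=cam('wrist')
s=robot.read_state();print(s['tool_pos'],s['t'])
for n,p in(('N+',(218,52)),('F+',(750,32)),('F-',(697,380)),('Nedge',(217,100))): print(n,onz(c,p[0]*.7,p[1]*.7,.022).round(4))
for p in((219,110),(573,110),(246,389),(548,389)): print('rim',onz(c,p[0]*.7,p[1]*.7,s['tool_pos'][2]-.006-.122+.048).round(4))
E
```

```text
[0.4958624  0.00721765 0.18716207] 8.9667
N+ [0.4164 0.1541 0.022 ]
F+ [0.709 0.123 0.022]
F- [ 0.689 -0.088  0.022]
Nedge [0.4097 0.13   0.022 ]
rim [0.4366 0.1156 0.1072]
rim [0.5821 0.0951 0.1072]
rim [ 0.4182 -0.0117  0.1072]
rim [ 0.5657 -0.0326  0.1072]
```

{"method": "drive_tool", "body": {"increments": [[1,0,0,-0.3,0,0,0],[1,0,0,-0.6,0,0,0],[1,0,0,-0.9,0,0,0],[1,0,0,-1.1,0,0,0],[1,0,0,-1.25,0,0,0],[1,0,0,-1.35,0,0,0],[1,0,0,-1.4,0,0,0],[1,0,0,-1.4,0,0,0],[1,0,0,-1.4,0,0,0]]}}

```text
t: 9.72
tool_pos: [0.4952, 0.0073, 0.1508]
orientation: [2.371, 2.061, 0.001]
force: [0.9, -0.6, -2.2]
opening: 0.0064
```

{"method": "drive_tool", "body": {"increments": [[1,0,0,-0.03,0,0,0],[1,0,0,-0.06,0,0,0],[1,0,0,-0.06,0,0,0],[1,0,0,-0.06,0,0,0]]}}

```text
t: 10.05
tool_pos: [0.4955, 0.0071, 0.1501]
orientation: [2.371, 2.06, 0.001]
force: [-3.0, -1.5, 5.4]
opening: 0.0066
```

```bash
python3 - <<'E'
from h import *
s=robot.read_state();print(s['t'],s['tool_pos'],s['force'],s['wrist_torque'],s['opening'])
c=cam('wrist');cv2.imwrite('pics/w8.png',cv2.resize(c['image'][:,:,::-1],(800,600),interpolation=2))
E
```

```text
10.05 [0.49548185 0.00708026 0.15006212] [-3.00751573 -1.51679458  5.42742328] [-0.17903597  0.43526106  0.02223208] 0.0065600690190659216
```

View pics/w8.png

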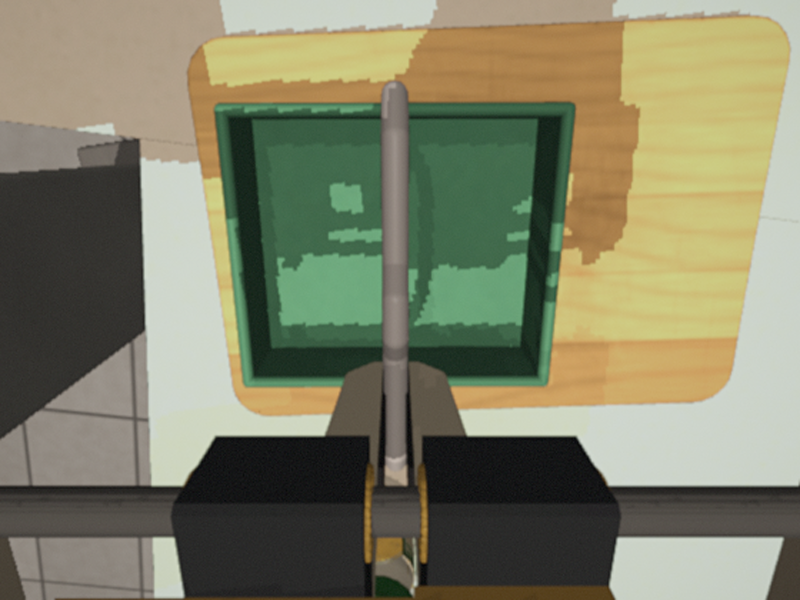

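{"method": "drive_tool", "body": {"increments": [[0.7,0,0,0,0,0,0],[0.6,0,0,0,0,0,0],[0.5,0,0,0,0,0,0],[0.4,0,0,0,0,0,0],[0.4,0,0,0,0,0,0],[0.4,0,0,0.4,0,0,0],[0.4,0,0,1.4,0,0,0],[0.4,0,0,2.8,0,0,0],[0.4,0,0,4.2,0,0,0],[0,0,0,5.6,0,0,0],[0,0,0,6,0,0,0]]}}

```text
t: 11.02
tool_pos: [0.497, 0.0071, 0.3065]
orientation: [2.366, 2.056, 0.01]
force: [1.7, -0.3, 0.6]
opening: 0.0649
```

```bash
python3 - <<'E'
from h import *
s=robot.read_state();print(s['t'],s['q'].round(2),s['tool_pos'],s['force'],s['opening'])
c=cam('wrist');cv2.imwrite('pics/w9.png',cv2.resize(c['image'][:,:,::-1],(800,600),interpolation=2))
E
```

```text
11.0167 [-0.09 -0.18  1.68  0.    1.63  0.05] [0.49697475 0.00710186 0.30650726] [ 1.74809645 -0.257251    0.59608925] 0.06489584817556118
```

View pics/w9.png

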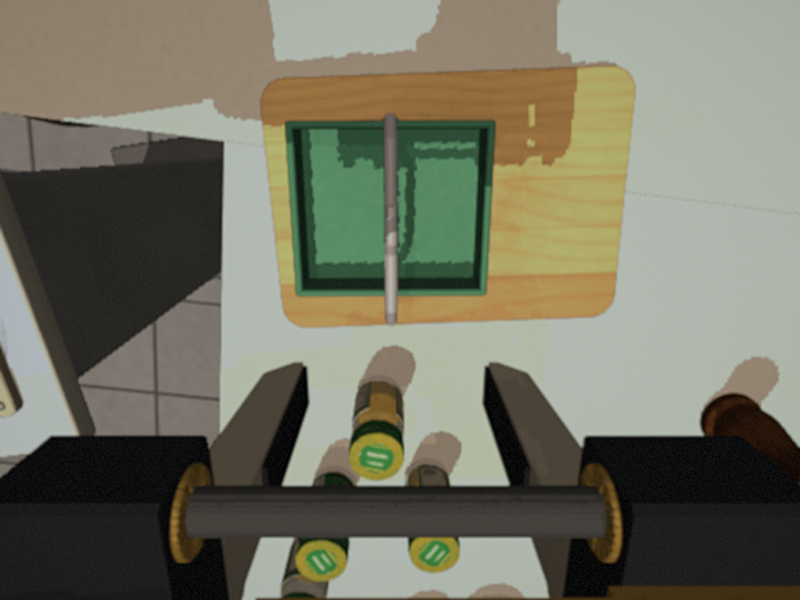

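```bash
python3 - <<'E'
from h import *
t=cam('top');c=cam('wrist');cv2.imwrite('pics/w10.png',cv2.resize(c['image'][:,:,::-1],(800,600),interpolation=2))
cv2.imwrite('pics/t10.png',cv2.resize(t['image'][200:290,260:360,::-1],(800,720),interpolation=2)[:600])
s=robot.read_state();print(s['tool_pos'],s['orientation'])
for p in((435,551),(322,560),(377,455)):print(onz(c,p[0]*.7,p[1]*.7,.106))
for p in((287,122),(495,122),(298,295),(487,295)):print(onz(c,p[0]*.7,p[1]*.7,.070))
E
```

```text
[0.49555407 0.00721441 0.30017144] [2.37008323 2.05953317 0.00263467]
[ 0.49660162 -0.23865646  0.106     ]
[ 0.40015457 -0.23417444  0.106     ]
[ 0.46218072 -0.13805152  0.106     ]
[0.43561288 0.11713434 0.07      ]
[0.58138447 0.09663694 0.07      ]
[ 0.41802904 -0.00940904  0.07      ]
[ 0.56497149 -0.03037308  0.07      ]
```

View pics/t10.png

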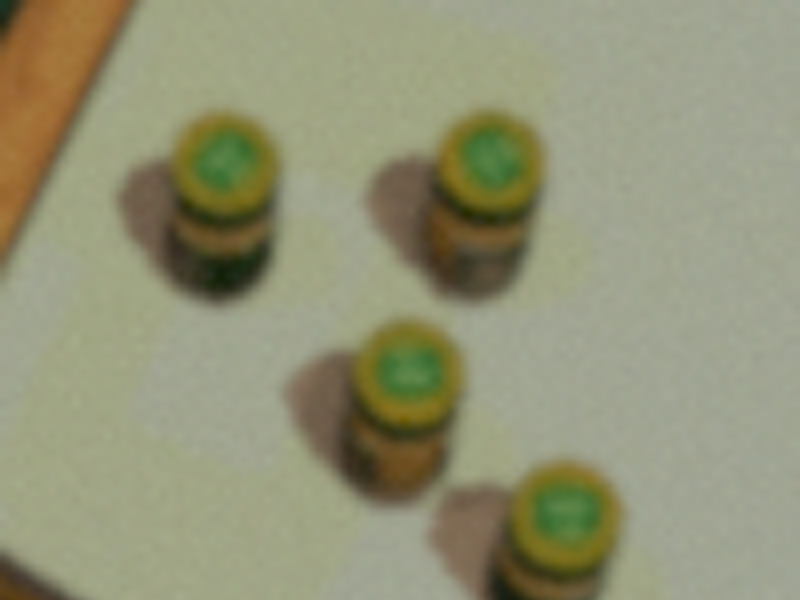

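View pics/w10.png

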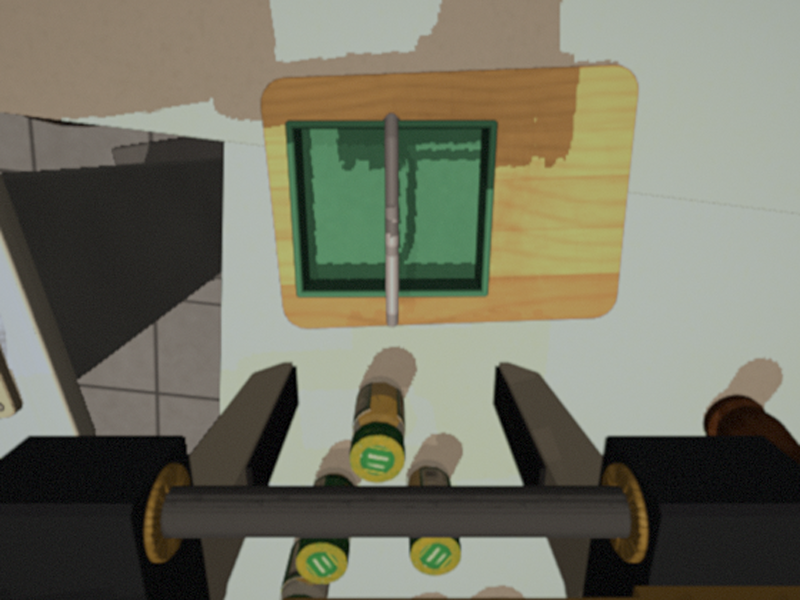

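{"method": "drive_tool", "body": {"increments": [[0.2,0,-0.5,0,0,0,0.12],[0.2,0,-1.3,0,0,0,0.24],[0.2,0,-2.1,0,0,0,0.36],[0.2,0,-2.9,0,0,0,0.48],[0.2,0,-3.7,0,0,0,0.6],[0.2,0,-4.5,0,0,0,0.72],[0.2,0,-5.3,0,0,0,0.84],[0.2,0,-6.1,0,0,0,0.96],[0.2,0,-6.9,0,0,0,1.08],[0.2,0,-7.7,0,0,0,1.2],[0.2,0,-8.5,0,0,0,1.32],[0.2,0,-9.2,-0.5,0,0,1.44],[0.2,0,-9.8,-1,0,0,1.56],[0.2,0,-10,-1.5,0,0,1.57],[0.2,0,-10,-2,0,0,1.57],[0.2,0,-10,-2,0,0,1.57],[0.2,0,-10,-2,0,0,1.57]]}}

```text
t: 12.58
tool_pos: [0.4942, -0.2414, 0.2472]
orientation: [-0.225, -3.13, -0.003]
force: [-0.3, 0.2, 0.2]
opening: 0.0744
```

```bash
python3 - <<'E'
from h import *
c=cam('wrist');cv2.imwrite('pics/w11.png',cv2.resize(c['image'][:,:,::-1],(800,600),interpolation=2))
s=robot.read_state();print(s['t'],s['q'].round(2),s['tool_pos'],s['orientation'],s['opening'])
c=cam('wrist')
import pickle;pickle.dump({k:c[k] for k in('T','fx','fy','cx','cy')},open('c11.pkl','wb'))
E
```

```text
12.6333 [-0.55 -0.    1.62  0.    1.53 -1.98] [ 0.49486785 -0.24166177  0.24862538] [-2.23110174e-01 -3.13259861e+00 -1.33334417e-03] 0.07422117587130703
```

View pics/w11.png

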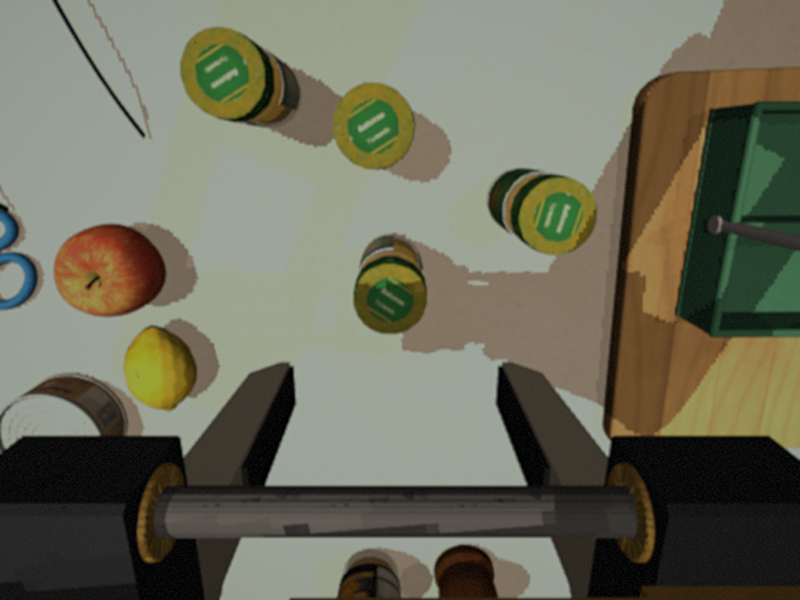

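```bash
python3 - <<'E'
from h import *
import pickle
c=pickle.load(open('c11.pkl','rb'))
for n,p,z in(('jar',(390,296),.106),('lemon',(160,368),.026),('lemonR',(196,375),.026),('apple',(110,270),.035),('a',(557,214),.106),('c',(373,125),.106)):print(n,onz(c,p[0]*.7,p[1]*.7,z).round(4))
E
```

```text
jar [ 0.4956 -0.2438  0.106 ]
lemon [ 0.5529 -0.4389  0.026 ]
lemonR [ 0.563 -0.412  0.026]
apple [ 0.468  -0.4478  0.035 ]
a [ 0.4609 -0.1431  0.106 ]
c [ 0.3992 -0.2389  0.106 ]
```

{"method": "drive_tool", "body": {"increments": [[0.2,0,-0.04,-1,0,0,0],[0.2,0,-0.04,-2.2,0,0,0],[0.2,0,-0.04,-3.4,0,0,0],[0.2,0,-0.04,-4.6,0,0,0],[0.2,0,-0.04,-5.6,0,0,0],[0.2,0,-0.04,-6.3,0,0,0],[0.2,0,-0.04,-6.52,0,0,0],[0.2,0,-0.04,-6.52,0,0,0],[0.2,0,-0.04,-6.52,0,0,0],[1,0,-0.04,-6.52,0,0,0],[1,0,-0.04,-6.52,0,0,0],[1,0,-0.04,-6.52,0,0,0],[1,0,-0.04,-6.52,0,0,0],[1,0,-0.04,-6.52,0,0,0],[1,0,-0.04,-6.52,0,0,0],[1,0,-0.04,-6.52,0,0,0],[1,0,-0.04,-6.52,0,0,0]], "squeeze": 25}}

```text
t: 14.1
tool_pos: [0.4953, -0.244, 0.0866]
orientation: [0.221, 3.133, -0.001]
force: [-0.6, 0.2, 4.5]
opening: 0.0447
```

```bash
python3 - <<'E'
from h import *
c=cam('wrist');cv2.imwrite('pics/w12.png',cv2.resize(c['image'][:,:,::-1],(800,600),interpolation=2))
s=robot.read_state();print(s['t'],s['tool_pos'],s['force'],s['wrist_torque'],s['opening'])
E
```

```text
14.15 [ 0.49534724 -0.24400039  0.08664599] [-0.99710409  0.71558208  4.17298764] [ 0.07174353 -0.12286875 -0.02073449] 0.04517149100276817
```

View pics/w12.png

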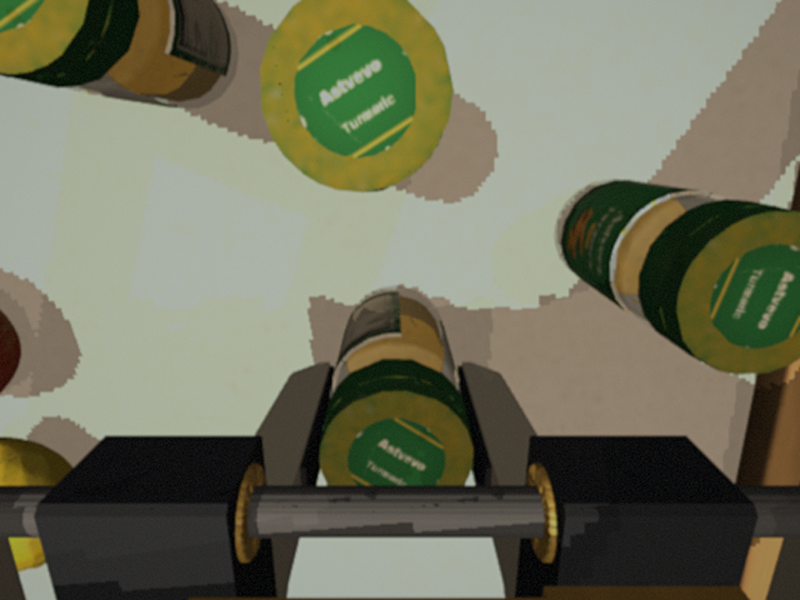

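{"method": "drive_tool", "body": {"increments": [[1,0,0,0.3,0,0,0],[1,0,0,0.9,0,0,0],[1,0,0,1.9,0,0,0],[1,0,0,3,0,0,0],[1,0,0,4.1,0,0,0],[1,0,0.2,5.2,0,0,0],[1,-0.1,0.7,6.2,0,0,0],[1,-0.2,1.5,6.7,0,0,0],[1,-0.4,2.5,6.8,0,0,0],[1,-0.6,3.6,6.8,0,0,0],[1,-0.8,4.7,6.8,0,0,0],[1,-1,5.8,6.8,0,0,0],[1,-1.1,6.9,6.8,0,0,0],[1,-1.2,8,6.8,0,0,0],[1,-1.25,9.1,6.8,0,0,0],[1,-1.25,10.1,6.8,0,0,0],[1,-1.25,11,6.8,0,0,0],[1,-1.25,11.5,6.8,0,0,0],[1,-1.25,11.7,6.8,0,0,0],[1,-1.25,11.7,6.8,0,0,0]]}}

```text
t: 15.82
tool_pos: [0.4634, 0.0496, 0.256]
orientation: [-0.218, -3.133, -0.0]
force: [0.7, 0.4, -1.1]
opening: 0.045
```

```bash
python3 - <<'E'
from h import *
c=cam('wrist');cv2.imwrite('pics/w13.png',cv2.resize(c['image'][:,:,::-1],(800,600),interpolation=2))
c=cam('side');cv2.imwrite('pics/s13.png',cv2.resize(c['image'][150:290,140:340,::-1],(800,560),interpolation=2))
s=robot.read_state();print(s['t'],s['q'].round(2),s['tool_pos'],s['force'],s['wrist_torque'],s['opening'],s['orientation'])
E
```

```text
15.9167 [-0.01 -0.24  1.83 -0.    1.56 -1.44] [0.463622   0.04823247 0.25602688] [ 0.58203126  0.18217486 -0.70292797] [ 0.05133748 -0.18668222  0.01035653] 0.045245624168290415 [-2.20726209e-01 -3.13335228e+00  7.39087200e-04]
```

View pics/w13.png

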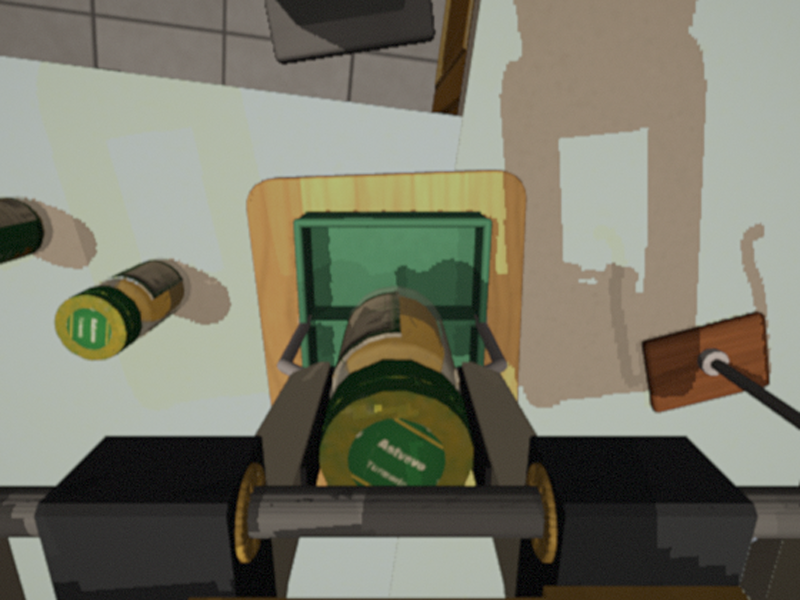

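View pics/s13.png

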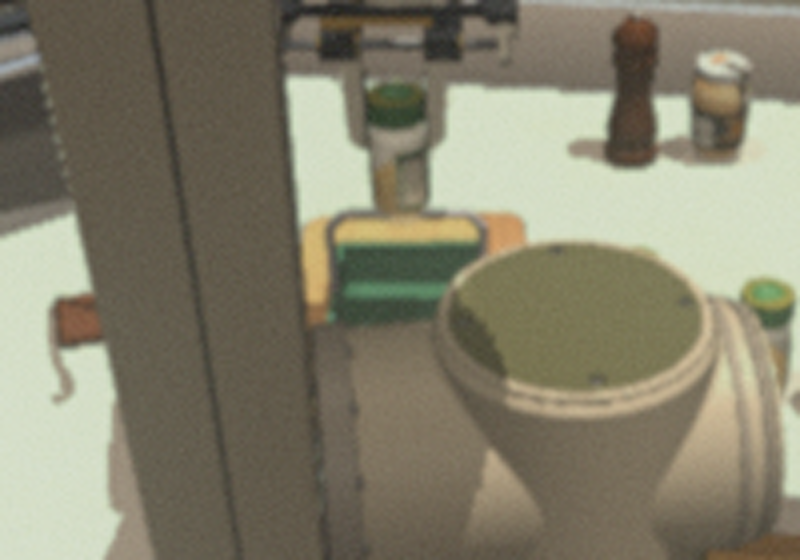

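```bash
python3 - <<'E'
from h import *
c=cam('wrist');s=robot.read_state();print(s['tool_pos'])
for p in((295,213),(491,213)):print(onz(c,p[0]*.7,p[1]*.7,.070).round(4))
ctr=np.array([.5,.0435]);ex=np.array([.99,-.14]);ey=np.array([.14,.99])
print([tuple(ctr-.075*ex+k*.065*ey) for k in(-1,1)], ctr-.0365*ex)
for k in(-1,1):print(np.array(proj(c,np.r_[ctr-.075*ex+k*.065*ey,.07]))/.7)
E
```

```text
[0.46369157 0.04795062 0.25604378]
[ 0.4126 -0.0097  0.07  ]
[0.4306 0.1169 0.07  ]
[(np.float64(0.41665), np.float64(-0.010350000000000005)), (np.float64(0.43485), np.float64(0.11835000000000001))] [0.463865 0.04861 ]
[295.32061795 219.21854464]
[493.68353108 219.19977012]
```

{"method": "drive_tool", "body": {"increments": [[1,-0.08,0,-0.6,0,0,0],[1,-0.08,0,-1.6,0,0,0],[1,-0.08,0,-2.6,0,0,0],[1,-0.08,0,-3.3,0,0,0],[1,-0.08,0,-3.5,0,0,0],[1,-0.08,0,-3.5,0,0,0]]}}

```text
t: 16.47
tool_pos: [0.4606, 0.0479, 0.167]
orientation: [-0.223, -3.13, 0.001]
force: [-0.0, 0.6, -1.8]
opening: 0.0451
```

```bash
python3 - <<'E'
from h import *
c=cam('wrist');cv2.imwrite('pics/w14.png',cv2.resize(c['image'][:,:,::-1],(800,600),interpolation=2))
s=robot.read_state();print(s['t'],s['tool_pos'],s['force'],s['opening'])
E
```

```text
16.5167 [0.46158052 0.04802772 0.16863193] [ 0.888935   -0.70449762 -1.74818949] 0.04526013689303836
```

View pics/w14.png

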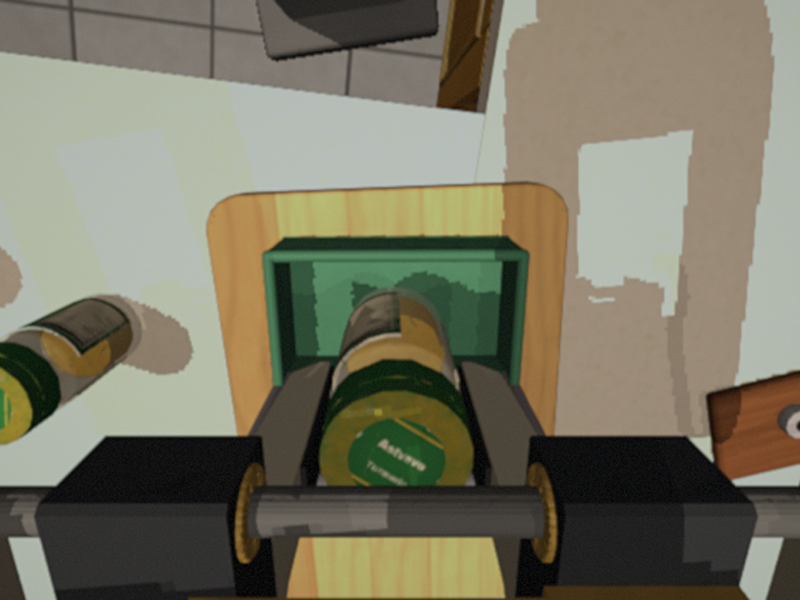

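```bash
python3 - <<'E'
from h import *
c=cam('wrist')
s=robot.read_state();print(s['tool_pos'])
for n,p,z in(('wall outer top',(396,249),.07),('wall inner',(396,263),.07),('jar bottom near',(398,288),.082),('divtop?',(320,358),.07),('cL',(263,250),.07),('cR',(528,250),.07)):print(n,onz(c,p[0]*.7,p[1]*.7,z).round(4))
E
python3 - <<'E'
import cv2
a=cv2.imread('pics/w14.png')[220:420,230:560];cv2.imwrite('pics/w14c.png',cv2.resize(a,None,fx=2.4,fy=2.4,interpolation=2))
E
```

```text
[0.46232605 0.0481867  0.16970152]
wall outer top [0.4258 0.0545 0.07  ]
wall inner [0.4327 0.0535 0.07  ]
jar bottom near [0.4422 0.0531 0.082 ]
divtop? [0.4776 0.0069 0.07  ]
cL [ 0.4171 -0.01    0.07  ]
cR [0.4354 0.1184 0.07  ]
```

View pics/w14c.png

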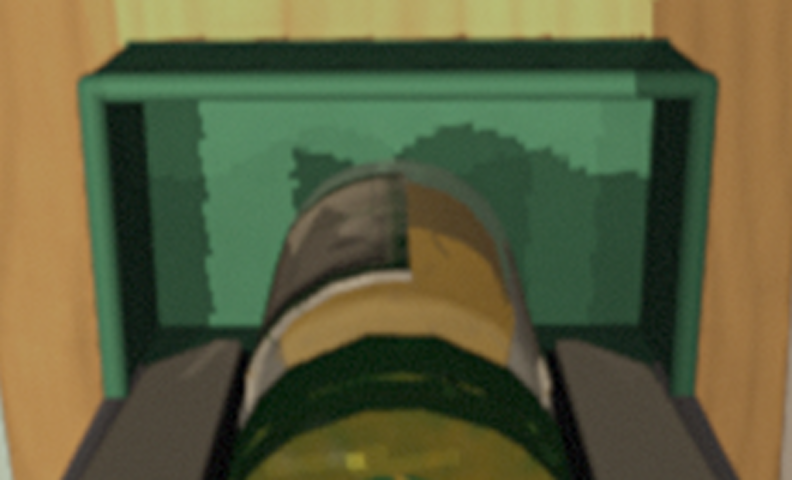

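{"method": "drive_tool", "body": {"increments": [[1,0.05,0,-0.5,0,0,0],[1,0.05,0,-1.1,0,0,0],[1,0.05,0,-1.6,0,0,0],[1,0.05,0,-1.9,0,0,0],[1,0.05,0,-2.05,0,0,0],[1,0.05,0,-2.12,0,0,0],[1,0.05,0,-2.16,0,0,0],[1,0.05,0,-2.16,0,0,0]]}}

```text
t: 17.23
tool_pos: [0.4636, 0.0487, 0.1154]
orientation: [0.221, 3.133, 0.0]
force: [-0.1, -0.7, -1.5]
opening: 0.0448
```

```bash
python3 - <<'E'
from h import *
s=robot.read_state();print(s['t'],s['tool_pos'],s['force'],s['wrist_torque'],s['opening'])
E
```

```text
17.2333 [0.46358704 0.04870017 0.11542089] [-0.10816552 -0.67885395 -1.48468168] [ 0.04000795 -0.13124265 -0.00256292] 0.0448475882060715
```

{"method": "drive_tool", "body": {"increments": [[1,0,0,-0.03,0,0,0],[1,0,0,-0.05,0,0,0],[1,0,0,-0.05,0,0,0],[1,0,0,-0.05,0,0,0]]}}

```text
t: 17.57
tool_pos: [0.4631, 0.0487, 0.1136]
orientation: [0.221, 3.134, 0.0]
force: [-0.2, -0.1, -1.1]
opening: 0.0449
```

{"method": "drive_tool", "body": {"increments": [[1,0,0,-0.03,0,0,0],[1,0,0,-0.05,0,0,0],[1,0,0,-0.05,0,0,0],[1,0,0,-0.05,0,0,0]]}}

```text
t: 17.9
tool_pos: [0.4633, 0.0487, 0.1127]
orientation: [0.221, 3.133, 0.0]
force: [-1.2, -1.1, 5.2]
opening: 0.045
```

{"method": "drive_tool", "body": {"increments": [[0.45,0,0,0,0,0,0],[0.4,0,0,0,0,0,0],[0.35,0,0,0,0,0,0],[0.3,0,0,0,0,0,0],[0.3,0,0,0,0,0,0],[0.3,0,0,0,0,0,0],[0.3,0,0,0.5,0,0,0],[0.3,0,0,1.5,0,0,0],[0.3,0,0,2.8,0,0,0],[0.3,0,0,4.2,0,0,0],[0.3,0,0,5.6,0,0,0],[0.3,0,0,7,0,0,0],[0.3,0,0,7,0,0,0]]}}

```text
t: 18.98
tool_pos: [0.4659, 0.0487, 0.2954]
orientation: [0.22, 3.122, 0.001]
force: [1.7, -0.1, 1.1]
opening: 0.0652
```

```bash
python3 - <<'E'
from h import *
s=robot.read_state();print(s['t'],s['tool_pos'],s['force'],s['opening'])
c=cam('wrist');cv2.imwrite('pics/w15.png',cv2.resize(c['image'][:,:,::-1],(800,600),interpolation=2))
c=cam('side');cv2.imwrite('pics/s15.png',cv2.resize(c['image'][150:290,140:340,::-1],(800,560),interpolation=2))
c=cam('top','t15.png')
E
```

```text
18.9833 [0.46594026 0.04874282 0.29540255] [ 1.69737968 -0.06220137  1.13086836] 0.06518685980468367
```

View pics/w15.png

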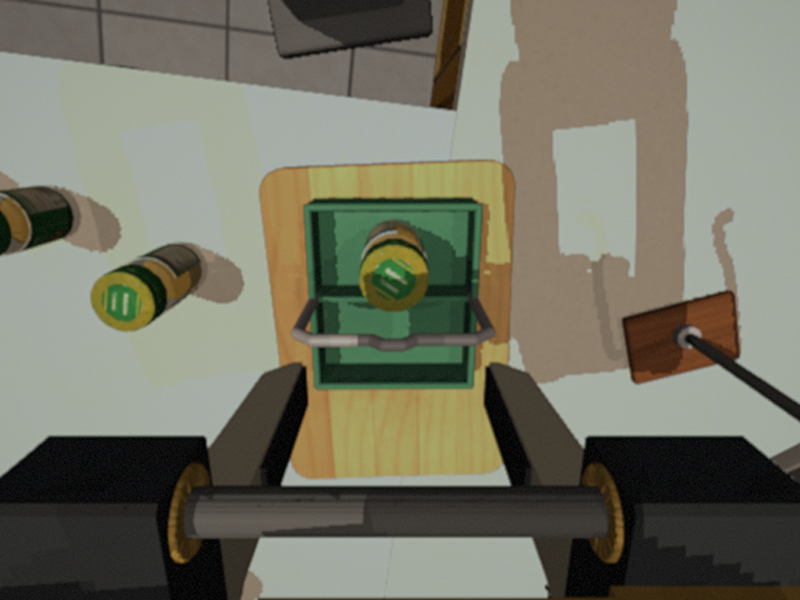

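View pics/s15.png

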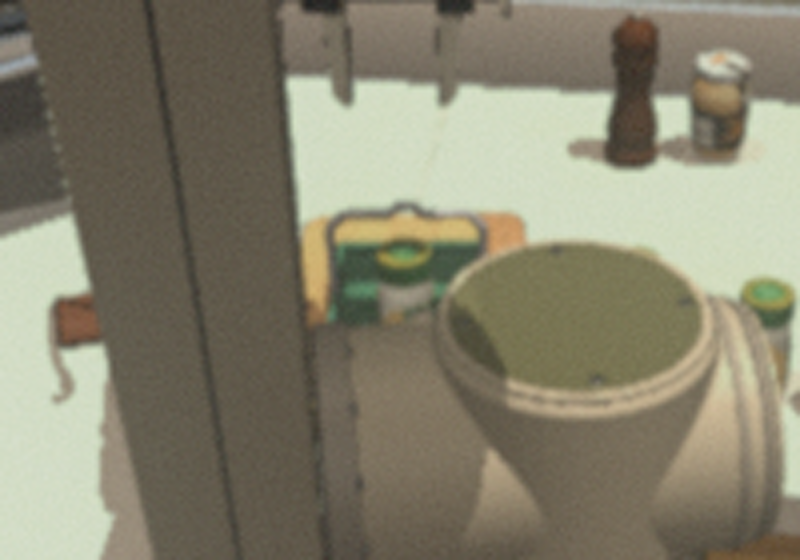

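View pics/t15.png

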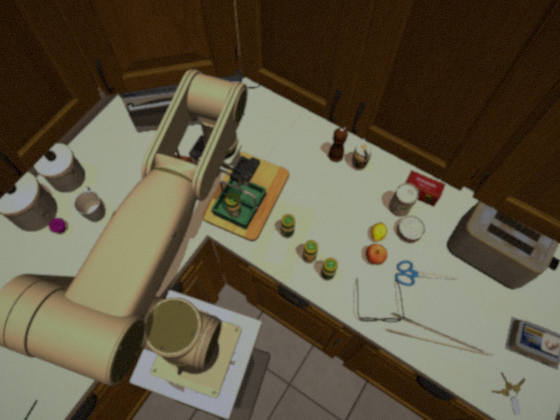

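```bash
python3 - <<'E'
from h import *
c=cam('wrist','w16.png');s=robot.read_state();print(s['t'],np.abs(s['dq']).max())
im=cv2.resize(c['image'],(800,600))
h=cv2.cvtColor(im,cv2.COLOR_RGB2HSV)
print(onz(c,394*.7,276*.7,.133).round(4))
print(robot.close_job())
E
```

```text
19.1833 0.021576920893908932
[0.4551 0.0501 0.133 ]
the job is handed in; nothing more can be done
None
```

The caddy is standing on the nearer part of the chopping board, and the green-capped jar stands upright in its near compartment. I handed the job in at about 19 s.

**Caddy:** I pinched the bail about 36 mm from its middle, lifted it about 54 mm and drew it 130 mm off the hook. I then turned it to line up with the board and lowered it until I felt light contact, about 5 N.

**Jar:** There were four alike. I took the farthest, about 0.55 m from the base; the others were at 0.47–0.49 m. I set it down on light contact and opened the fingers before lifting away.

**Last checks:** The final wrist, side and top pictures show the caddy fully on the board, with more than about 15 mm spare on each side. The jar is upright in its compartment, and the other jars, the lemon and the apple look undisturbed. The gripper is well clear and was almost still at hand-in.

**A disagreement:** My last ray measurement put the jar's cap about 8 mm nearer the robot than where I released it. The cap pixel was read by hand from a picture taken while the arm was still settling, so I took this as measurement error. I did not confirm it with a second view.

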